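# Fit the long return spring to a model car chassis

## Task

Fit the longer of the two tension springs lying on the small wooden rack to the model car's chassis: first hang the leg of its hook down through the hole in the raised bracket plate, then stretch the spring and drop its wire eye over the slim post at the other end of the chassis. Leave it fitted, stretched between the two, and let go.

Things in the scene. Friction and masses are not known exactly. Their poses are not given: they have to be found in the camera images.
- spring_grip (a point): Centre of the black grip sleeve (30 x 14 x 16 mm high) of the long spring, 158 mm overall, 55 g; grasp here. x runs from sleeve to hook, z up. It lies level in a groove of a 46 mm high wooden rack that holds only the coil (13 mm thick); sleeve 52 mm up, overhanging (rack foot 5 mm high below). A like spring 80 mm beside it, 118 mm overall, is too short. Held by the sleeve it stays level.
- spring_eye (a point): Centre of the long spring's eye: level wire ring, inner diameter 28 mm, wire 4 mm, rigid with the sleeve, 35 mm from the sleeve's centre on the -x side at the same height. Axes as the sleeve's.
- spring_hook (a point): Lower tip of the long spring's hook: a 4 mm wire leg pointing down from the coil's end. Unstretched, the tip is 102 mm along +x and 34 mm below the sleeve's centre. The spring stays closed up to 1 N, then stretches 10 mm per newton, at most 50 mm, the hook end sliding out along +x.
- bracket_hole (a point): Centre of the 24 mm round hole in the raised bracket plate of the fixed car chassis, at the plate's top face, 60 mm above the table. Plate level, aluminium, 44 x 44 mm, 4 mm thick, open below down to the chassis floor (26 mm above the table). x points along the chassis away from the post, z up. The fitted spring's axis is about 8 mm above the plate.
- post_top (a point): Top centre of the slim steel post, 7 mm diameter, top 76 mm above the table, 180 mm from the hole along -x of the chassis. It stands 10 mm proud of a 30 mm round aluminium collar, on which the eye ends. Axes as the hole's. Four black wheels (84 mm high) stand at the chassis corners, over 100 mm to the side of the line post to hole; parts near the line are under 51 mm high.
Things that resemble listed ones, but are neither listed nor needed, are in the scene too. Leave any pink or yellow look-alike of the part that bears spring_grip alone.

How it is judged:
By the outcome, as a careful person would: the job done as asked, in the order asked, and still so for the second after the job is handed in, with the robot touching nothing.
It also fails if it takes over 42 s, if anything falls off the work surface, if the arm or the gripper's body presses on something with over 40 N, if the wrist force passes 120 N, or if a joint passes its speed limit or range.

## Robot

A 7-joint arm with a two-finger parallel gripper is mounted at the origin on the work surface. World frame = base frame: x ahead of the robot, y to its left, z up, the work surface at z = 0. Lengths are in m, angles in rad, forces in N, time in s.
With the tool pointing down it reaches from about 0.4 to 0.875 m from the base axis. Payload 19.3 kg.
Tool frame: the origin (TCP) lies between the finger pads; the fingertips stand bot.tcp_to_tips ahead of it and the grasp point (between the pads) is the TCP (bot.tcp_to_tips is the distance from the TCP to the fingertips, in m); z points along the fingers, y is the line along which they close (so a half turn about z gives the same grasp; the last joint's range is limited). The gripper opens to 85 mm and grips with 20 to 120 N. Pads are 22 mm wide; open, the fingers measure 114 mm over their backs; the gripper's body (76 mm by 85 mm) begins 54 mm behind the grasp point. The pads swing forward as they close: fully open they stand 13 mm farther back than shut.
Start: joints at [-1.407, 0.521, -0.036, 1.599, 0.021, 1.021, -0.113], TCP at [0.145, 0.608, 0.25] pointing down, gripper open.
Joint ranges: [-2.91, 2.91], [-0.3, 2.13], [-1.5, 1.42], [0.17, 2.43], [-1.26, 4.41], [0.16, 1.93], [-2.52, 2.52]. Speed limits (rad/s): [1.89, 1.89, 2.39, 2.39, 3.01, 3.01, 3.01].

## Interface

Orientations are given as [roll, pitch, yaw] about the fixed x, y, z axes, in that order (R = Rz(yaw) Ry(pitch) Rx(roll)).
In Python, from workcell import telemetry, grab_frame, bot gives the robot as it stands. The module is installed in compiled form; this text tells all that it offers.
- The arm moves only by the shell command python3 -m crank 'ROWS' [FORCE]. ROWS is text: rows parted by semicolons, each of 7 numbers parted by spaces: the finger opening in m, from 0 to 0.0854, then the shift along the tool's x, y, z in m, then the turn, a rotation vector about the tool's x, y, z in degrees. A call has exactly 8 rows; each row shifts and turns the commanded pose from where the row before left it, along the tool's axes as they then stand; what a row does not reach is not made up. A row lasts 1/12 s, in which the tool goes at most 41.7 mm and 7.16 degrees, less where a joint would pass 70% of its speed; a pose out of reach is approached as far as the arm can. A call with a gripper value outside its range is refused whole. The fingers move at their own pace and stop on an object; FORCE is the grip in N (left out, the last holds). Time passes only in rows, so rows that do not move let the fingers close, or fill a call up. It gives the time, the measured TCP pose, the force, the opening and the grip force at its end, in the units of the state.
- telemetry.observe(): the state, without advancing time (a new reading comes with each control period).
- grab_frame(name): name is "scene" or "side" or "wrist"; returns a dict with "pixels" (480x640x3 uint8, red, green, blue), "depth" (480x640 float32, m along the optical axis (not along the pixel's ray), 0 where there is no reading), "vertical_fov" (degrees; the focal length in pixels is half the picture's height over the tangent of half this angle, whatever the lens; pixels are square), "cx", "cy" (the principal point, pixels), "R" (3x3) and "t" (3): a world point X has camera coordinates R X + t; the wrist camera has in their place "hand_eye" (4x4, takes a point from camera to tool coordinates, whose origin is the TCP and whose axes are the flange's). Camera axes: x right, y down, z forward; pixel columns grow to the right and rows downward; lengths in m; the calibration is good to about 2 mm. A picture is of the moment at which its call begins: read the wrist's pose just before it.
- bot.job_done(): hands the job in; it is judged then, once.
The state is a dict: "clock": time; "qpos": joint angles; "qd": joint speeds; "joint_efforts": joint torques, N m; "position": TCP position; "tool_rot": TCP orientation; "force": force on the tool from outside, world axes, zero at the start; "moment": the same for the moment, N m; "grip_width": finger opening in m; "finger_force": force on a finger pad.
Only numpy, scipy, OpenCV 4.12 (cv2) and the standard library are available. Lean on these libraries where they do the work, as an engineer would, in place of code of your own. Each camera call takes 0.05 s, during which the arm holds its last target. There are 200 camera calls.

## Working session

There is one attempt and no reset: what is moved stays moved. The work goes in short steps, Python scripts to look and compute and a shell command to move; the robot and the scene stay as the last step left them, time stands still between calls to the robot, and variables do not carry over. Pictures are saved under pics/ and viewed, at most 12 in all, crops included, and the job is handed in when it is done.

```bash
mkdir -p pics
cat > h.py <<'E'
import numpy as np, cv2
from workcell import telemetry, grab_frame, bot
from scipy.spatial.transform import Rotation as Ro
def K(f):
    F=240/np.tan(np.radians(f["vertical_fov"])/2); return F,f["cx"],f["cy"]
def get(name):
    s=telemetry.observe(); f=grab_frame(name)
    if "hand_eye" in f:
        T=np.eye(4); T[:3,:3]=Ro.from_euler('xyz',s["tool_rot"]).as_matrix(); T[:3,3]=s["position"]
        M=np.linalg.inv(T@np.array(f["hand_eye"])); f["R"],f["t"]=M[:3,:3],M[:3,3]
    return f
def save(f,n): cv2.imwrite("pics/"+n,f["pixels"][...,::-1])
def ray(f,u,v):
    F,cx,cy=K(f); R=np.array(f["R"]);t=np.array(f["t"])
    return -R.T@t, R.T@np.array([(u-cx)/F,(v-cy)/F,1])
def onz(f,u,v,z):
    o,d=ray(f,u,v); return o+d*(z-o[2])/d[2]
def cloud(f):
    F,cx,cy=K(f); D=f["depth"]; v,u=np.mgrid[:480,:640]
    P=np.stack([(u-cx)/F*D,(v-cy)/F*D,D],-1)
    W=(P-np.array(f["t"]))@np.array(f["R"]); W[D==0]=np.nan; return W
E
python3 - <<'E'
from h import *
s=telemetry.observe(); print({k:np.round(v,3) for k,v in s.items()}, bot.tcp_to_tips)
import pickle
o={}
for n in("scene","side","wrist"):
    f=get(n); save(f,n+"0.png"); o[n]=f
    print(n,-np.array(f["R"]).T@f["t"],np.array(f["R"])[2],K(f))
pickle.dump(o,open("f0.pkl","wb"))
E
```

```text
{'clock': np.float64(0.0), 'qpos': array([-1.407,  0.522, -0.036,  1.6  ,  0.021,  1.021, -0.113]), 'qd': array([-0.001, -0.   ,  0.002,  0.002, -0.002,  0.001, -0.001]), 'joint_efforts': array([-1.0000e-03, -9.2710e+01,  1.9790e+00, -3.6992e+01,  1.8000e-02,
        8.0000e-03, -0.0000e+00]), 'position': array([0.145, 0.608, 0.25 ]), 'tool_rot': array([-3.14 ,  0.   ,  2.908]), 'force': array([0.267, 0.247, 0.027]), 'moment': array([-0.017,  0.006,  0.033]), 'finger_force': np.float64(0.0), 'grip_width': np.float64(0.086)} 0.019
scene [1.03077887 0.44209972 0.67238174] [-0.65867637 -0.37723721 -0.65102806] (np.float64(445.63235360422385), 326.2997677540744, 237.44995965372948)
side [ 0.25942758 -0.79588775  0.95568582] [ 0.13243561  0.71501773 -0.68644771] (np.float64(585.7605619540283), 324.9317610768015, 242.53784012869025)
wrist [0.07160262 0.62647913 0.37273436] [ 0.29048053 -0.07221228 -0.95415221] (np.float64(368.77168764380116), 321.40158830348145, 241.09200751165247)
```

View pics/scene0.png

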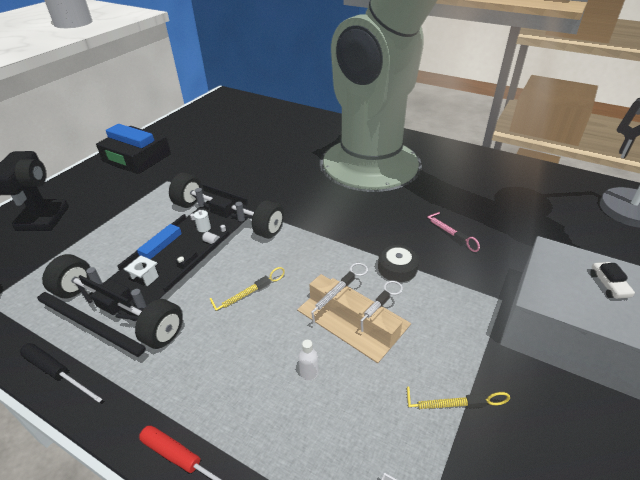

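View pics/side0.png

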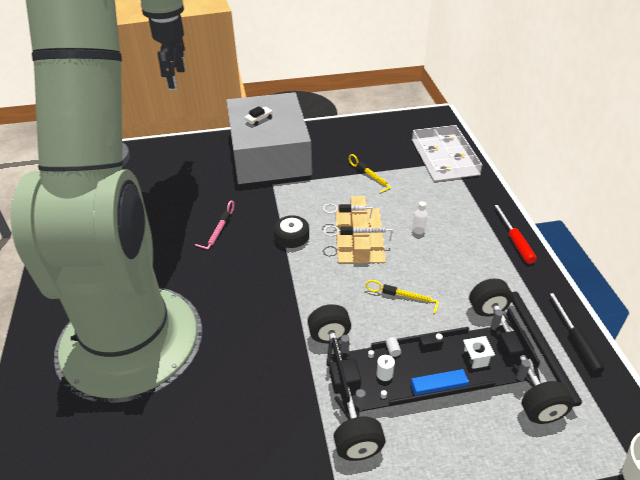

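Scene view: rack springs with eyes at (358,270) and (394,288). Side view: eyes at (329,230) and (329,208), with hooks at (392,235) and (375,212). The side (329,230) one, nearer the chassis, looks longer. The yellow and pink ones lie on the table and are look-alikes. I'll confirm with enlarged crops.

Run:
```python
from h import *
import pickle
o=pickle.load(open("f0.pkl","rb"))
def crop(n,x,y,w,h,k): return cv2.resize(o[n]["pixels"][y:y+h,x:x+w,::-1],(w*k,h*k),interpolation=cv2.INTER_CUBIC)
a=np.hstack([crop("side",315,185,100,75,4),crop("scene",300,250,100,75,4)])
b=np.hstack([crop("side",350,320,160,120,2),crop("scene",110,195,120,96,2)[:192]]) if 0 else np.hstack([cv2.resize(crop("side",350,325,150,100,1),(400,267),interpolation=cv2.INTER_CUBIC),cv2.resize(crop("scene",110,200,150,100,1),(400,267),interpolation=cv2.INTER_CUBIC)])
cv2.imwrite("pics/crop1.png",np.vstack([a,b]))
for n,p in (("side",[(347,230),(329,230),(392,235),(345,208),(375,212),(480,348),(386,358)]),("scene",[(350,278),(358,270),(141,267),(201,215)])):
    W=cloud(o[n])
    for u,v in p: print(n,u,v,np.round(np.nanmedian(W[v-1:v+2,u-1:u+2].reshape(-1,3),0),3), np.round(onz(o[n],u,v,.06),3))
```

```text
side 347 230 [0.49  0.169 0.059] [0.489 0.168 0.06 ]
side 329 230 [ 0.463  0.244 -0.002] [0.449 0.176 0.06 ]
side 392 235 [ 0.607  0.193 -0.002] [0.585 0.131 0.06 ]
side 345 208 [0.502 0.25  0.057] [0.502 0.245 0.06 ]
side 375 212 [0.587 0.278 0.005] [0.568 0.216 0.06 ]
side 480 348 [ 0.676 -0.181  0.027] [ 0.661 -0.202  0.06 ]
side 386 358 [ 0.48  -0.199  0.074] [ 0.484 -0.189  0.06 ]
scene 350 278 [0.491 0.184 0.059] [0.493 0.185 0.06 ]
scene 358 270 [ 0.412  0.164 -0.   ] [0.467 0.189 0.06 ]
scene 141 267 [ 0.649 -0.215  0.037] [ 0.663 -0.191  0.06 ]
scene 201 215 [ 0.483 -0.193  0.066] [ 0.478 -0.199  0.06 ]
```

View pics/crop1.png

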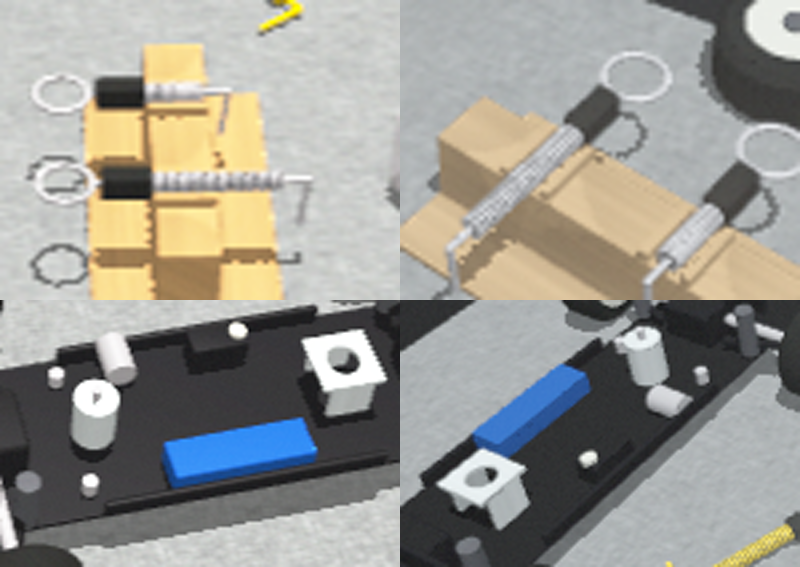

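The crop confirms it: the spring with its sleeve at side (347,230) and scene (350,278) is about half again as long as its neighbour, so it is the one to use. Next I measure the parts.

Run:
```python
from h import *
import pickle
o=pickle.load(open("f0.pkl","rb"))
def tri(a,b):
    (o1,d1),(o2,d2)=a,b
    A=np.stack([d1,-d2],1); x=np.linalg.lstsq(A,o2-o1,rcond=None)[0]
    p,q=o1+d1*x[0],o2+d2*x[1]; return np.round((p+q)/2,4),round(np.linalg.norm(p-q),4)
S,C=o["side"],o["scene"]
print("hole tri",tri(ray(S,478.6,347.5),ray(C,141.9,265.6)),onz(S,478.6,347.5,.058),onz(C,141.9,265.6,.058))
for n in("side","scene"):
    f=o[n];W=cloud(f);px=f["pixels"].astype(int);x,y,z=W[...,0],W[...,1],W[...,2]
    m=(px.max(-1)<80)&(z>.045)&(z<.075)&(abs(x-.49)<.04)&(abs(y-.175)<.04)
    m=cv2.morphologyEx(m.astype(np.uint8),cv2.MORPH_OPEN,np.ones((3,3)))>0
    v,u=np.nonzero(m);r=cv2.minAreaRect(np.c_[u,v].astype(np.float32));print(n,"sleeve px",m.sum(),r,np.round(np.nanmedian(W[m],0),4), "onz.057",np.round(onz(f,u.mean(),v.mean(),.057),4))
    # coil: bright pixels, z>.045
    m2=(z>.046)&(z<.07)&(px.max(-1)-px.min(-1)<25)&(px.max(-1)>90)&(x>.49)&(x<.6)&(abs(y-.165)<.03)
    P=W[m2][:,:2]; vx,vy,x0,y0=cv2.fitLine(P.astype(np.float32),cv2.DIST_HUBER,0,.01,.01).ravel();print("coil",m2.sum(),"yaw",np.degrees(np.arctan(vy/vx)),x0,y0,"x range",P[:,0].min(),P[:,0].max())
    # eye ring contour: bright grey pixels left of sleeve
    # plate
    m3=(abs(z-.06)<.005)&(px.min(-1)>130)&(abs(x-.66)<.04)&(abs(y+.2)<.04)
    P=W[m3][:,:2]; r=cv2.minAreaRect(P.astype(np.float32)); print("plate",m3.sum(),np.round(r[0],4),np.round(r[1],4),r[2],np.nanmedian(z[m3]))
    m4=(z>.060)&(z<.072)&(px.min(-1)>100)&(abs(x-.48)<.03)&(abs(y+.195)<.03)
    P=W[m4]; c=cv2.minEnclosingCircle(P[:,:2].astype(np.float32)); print("collar",m4.sum(),c,P.mean(0))
    v,u=np.nonzero(m4);print("  px bbox",u.min(),u.max(),v.min(),v.max())
```

```text
hole tri (array([ 0.6591, -0.1969,  0.0564]), np.float64(0.0038)) [ 0.66001224 -0.19899439  0.058     ] [ 0.65852117 -0.1941655   0.058     ]
side sleeve px 81 ((346.5, 230.0), (6.0, 11.0), 90.0) [0.4883 0.1715 0.0573] onz.057 [0.4886 0.1712 0.057 ]
coil 164 yaw -9.249303 0.54296994 0.16343518 x range 0.5034316184255065 0.5927756362049111
plate 387 [ 0.6587 -0.1982] [0.0481 0.0452] 89.62986755371094 0.05906231775386507
collar 194 ((0.4787348508834839, -0.19938048720359802), 0.016795912757515907) [ 0.47812064 -0.20138189  0.06505938]
  px bbox 377 393 355 370
scene sleeve px 43 ((350.3584899902344, 277.74530029296875), (5.219700813293457, 10.02731990814209), 15.945395469665527) [0.4882 0.1839 0.0581] onz.057 [0.4888 0.1835 0.057 ]
coil 277 yaw -11.463569 0.5471706 0.17054632 x range 0.49007281191325813 0.5958643769829853
plate 329 [ 0.6604 -0.1965] [0.0462 0.0479] 1.0727461576461792 0.05911358207965268
collar 106 ((0.48180750012397766, -0.19590100646018982), 0.016485977917909622) [ 0.48307432 -0.19422615  0.06547458]
  px bbox 194 207 210 220
```

```bash
python3 -m crank '0.085 -.027 -.0213 0 0 0 0;0.085 -.027 -.0213 0 0 0 0;0.085 -.027 -.0213 0 0 0 0;0.085 -.027 -.0213 0 0 0 0;0.085 -.027 -.0213 0 0 0 0;0.085 -.027 -.0213 0 0 0 0;0.085 -.027 -.0213 0 0 0 0;0.085 -.027 -.0213 0 0 0 0' && python3 -m crank '0.085 -.027 -.0213 .01 0 0 0;0.085 -.027 -.0213 .01 0 0 0;0.085 -.027 -.0213 .01 0 0 0;0.085 -.027 -.0213 .01 0 0 0;0.085 -.027 -.0213 .01 0 0 0;0.085 -.027 -.0213 0 0 0 0;0.07 -.027 -.0213 0 0 0 0;0.07 -.027 -.0213 0 0 0 -3.4'
python3 - <<'E'
from h import *
import pickle
f=get("wrist");save(f,"w1.png");pickle.dump(f,open("w1.pkl","wb"));s=telemetry.observe();print(s["position"],s["tool_rot"])
E
```

```text
clock: 0.82
position: [0.3162, 0.3907, 0.2503]
tool_rot: [-3.142, -0.0, 2.908]
force: [0.3, 0.8, -1.0]
grip_width: 0.0851
finger_force: 0.0
clock: 1.48
position: [0.4868, 0.1748, 0.2001]
tool_rot: [-3.141, -0.0, 2.966]
force: [0.4, 0.0, 1.7]
grip_width: 0.0701
finger_force: 0.0
[0.49058909 0.16876306 0.20031459] [-3.13928025e+00  2.20294545e-03  2.96822448e+00]
```

View pics/w1.png

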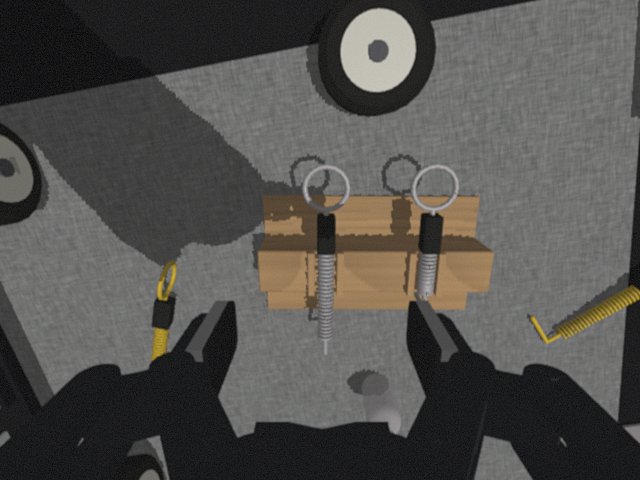

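Wrist view: the long spring's sleeve is centred at about (326,234), its eye at (326,188) and its coil end at (325,340). The rack's upper block starts at about row 250. Now the positions.

Run:
```python
from h import *
import pickle
f=pickle.load(open("w1.pkl","rb"));g=f["pixels"].astype(int)
m=(g[200:262,312:342].max(-1)<45).astype(np.uint8);v,u=np.nonzero(m);print("sleeve",u.min()+312,u.max()+312,v.min()+200,v.max()+200)
uc,vc=np.median(u)+312,(v.min()+v.max())/2+200
e=onz(f,326.5,188,.052);s=onz(f,uc,vc,.060);c=onz(f,325.3,340,.052)
print("sleeve",s,"eye",e,"coilend",c,"eye-sleeve",np.linalg.norm((e-s)[:2]),"yaw",np.degrees(np.arctan2(*(c-e)[1::-1])))
W=cloud(f);print("depth sleeve",W[int(vc),int(uc)],"rack edge",[np.round(W[r,305],3) for r in range(240,262,3)])
q=telemetry.observe();print(q["position"],np.degrees(q["tool_rot"]))
R=Ro.from_euler('xyz',q["tool_rot"]).as_matrix()
print("tool delta",R.T@(np.r_[s[:2],.056]-q["position"]))
```

```text
sleeve 317 334 214 253
sleeve [0.48847217 0.17850883 0.06      ] eye [0.45645055 0.18454182 0.052     ] coilend [0.5825081 0.1616001 0.052    ] eye-sleeve 0.03258498318486997 yaw -10.314600470177385
depth sleeve [0.48836837 0.17853635 0.0590337 ] rack edge [array([0.504, 0.158, 0.015]), array([0.504, 0.158, 0.024]), array([0.504, 0.158, 0.031]), array([0.504, 0.159, 0.039]), array([0.505, 0.159, 0.045]), array([0.507, 0.158, 0.046]), array([0.51 , 0.158, 0.046]), array([0.513, 0.157, 0.045])]
[0.49058909 0.16876306 0.20031459] [-1.79867509e+02  1.26219477e-01  1.70066735e+02]
tool delta [0.00408425 0.00956818 0.14428421]
```

```bash
python3 -m crank '0.06 0 0 .02 0 0 0;0.06 0 0 .02 0 0 0;0.06 0 0 .02 0 0 0;0.06 0 0 .02 0 0 0;0.06 0 0 .02 0 0 0;0.06 0 0 0 0 0 0;0.06 0 0 0 0 0 0;0.06 0 0 0 0 0 0' 60
python3 - <<'E'
from h import *
q=telemetry.observe()
R=Ro.from_euler('xyz',q["tool_rot"]).as_matrix();print(q["position"],np.degrees(q["tool_rot"]),R.T@(np.r_[.4878,.1785,.056]-q["position"]))
E
```

```text
clock: 2.2
position: [0.4864, 0.1765, 0.1012]
tool_rot: [3.141, 0.001, 2.967]
force: [-0.4, 0.3, 0.2]
grip_width: 0.0603
finger_force: 0.0
[0.48642684 0.17652464 0.10117851] [1.79981203e+02 3.29209713e-02 1.69997682e+02] [-0.00098323  0.00216902  0.04517979]
```

```bash
python3 -m crank '0.06 -.001 .002 .015 0 0 0;0.06 0 0 .015 0 0 0;0.06 0 0 .009 0 0 0;0.06 0 0 .005 0 0 0;0.06 0 0 0 0 0 0;0.06 0 0 0 0 0 0;0.06 0 0 0 0 0 0;0.03 0 0 0 0 0 0' 60;  python3 -m crank '0.0 0 0 0 0 0 0;0.0 0 0 0 0 0 0;0.0 0 0 0 0 0 0;0.0 0 0 0 0 0 0;0.0 0 0 0 0 0 0;0.0 0 0 0 0 0 0;0.0 0 0 0 0 0 0;0 0 0 0 0 0 0' 60
```

```text
clock: 2.87
position: [0.4878, 0.1783, 0.057]
tool_rot: [3.141, 0.001, 2.967]
force: [-0.3, 0.8, -0.0]
grip_width: 0.0494
finger_force: 0.0
clock: 3.53
position: [0.4875, 0.1782, 0.0566]
tool_rot: [3.141, 0.0, 2.967]
force: [-0.6, 0.2, 5.9]
grip_width: 0.0127
finger_force: 61.3
```

```bash
python3 -m crank '0 0 0 -.010 0 0 0;0 0 0 -.02 0 0 0;0 0 0 -.02 0 0 0;0 0 0 -.02 0 0 0;0 0 0 -.02 0 0 0;0 0 0 -.02 0 0 -5;0 0 0 0 0 0 -5;0 0 0 0 0 0 0'
python3 - <<'E'
from h import *
import pickle
f=get("wrist");save(f,"w2.png");q=telemetry.observe();print(q["position"],np.degrees(q["tool_rot"]),q["grip_width"],q["finger_force"])
E
```

```text
clock: 4.2
position: [0.4879, 0.1783, 0.168]
tool_rot: [3.141, 0.002, -3.137]
force: [-0.0, 0.0, -1.8]
grip_width: 0.0132
finger_force: 60.4
[0.48746839 0.17804704 0.1670356 ] [1.79969245e+02 4.00096548e-02 1.79924967e+02] 0.012787094297152822 60.43897747993469
```

View pics/w2.png

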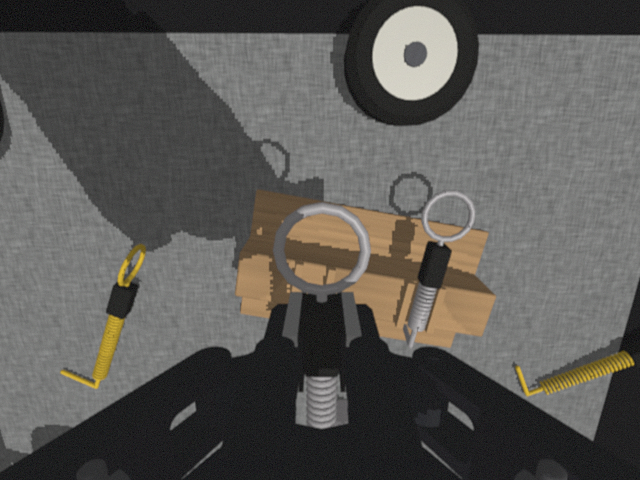

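The spring is held: eye centred at (322,249), lined up with the tool. Carrying it to the bracket.

```bash
python3 -m crank '0 -.0058 -.0312 0 0 0 0;0 -.0058 -.0312 0 0 0 0;0 -.0058 -.0312 0 0 0 0;0 -.0058 -.0312 0 0 0 0;0 -.0058 -.0312 0 0 0 0;0 -.0058 -.0312 0 0 0 0;0 -.0058 -.0312 0 0 0 0;0 -.0058 -.0312 0 0 0 0'; python3 -m crank '0 -.0058 -.0312 0 0 0 0;0 -.0058 -.0312 0 0 0 0;0 -.0058 -.0312 0 0 0 0;0 -.0058 -.0312 0 0 0 0;0 0 0 .01 0 0 0;0 0 0 .01 0 0 0;0 0 0 0 0 0 0;0 0 0 0 0 0 0'
python3 - <<'E'
from h import *
import pickle
o={}
for n in("scene","side","wrist"):
    o[n]=get(n)
pickle.dump(o,open("f3.pkl","wb"))
a=cv2.resize(o["side"]["pixels"][290:440,330:530],(400,300),interpolation=cv2.INTER_CUBIC)
b=cv2.resize(o["scene"]["pixels"][150:300,90:290],(400,300),interpolation=cv2.INTER_CUBIC)
c=cv2.resize(o["wrist"]["pixels"],(400,300),interpolation=cv2.INTER_AREA)
cv2.imwrite("pics/m3.png",np.vstack([np.hstack([a,b]),np.hstack([c,c*0])])[...,::-1])
q=telemetry.observe();print(q["position"],np.degrees(q["tool_rot"]),q["grip_width"],q["force"])
E
```

```text
clock: 4.92
position: [0.5334, -0.073, 0.1658]
tool_rot: [3.142, -0.001, 3.138]
force: [0.9, 0.5, -0.5]
grip_width: 0.0122
finger_force: 60.4
clock: 5.58
position: [0.5565, -0.195, 0.1455]
tool_rot: [3.141, -0.002, -3.142]
force: [0.5, -0.6, -0.7]
grip_width: 0.0127
finger_force: 60.4
[ 0.55729622 -0.19537603  0.14667149] [ 1.79994073e+02  1.80102161e-02 -1.79958288e+02] 0.012951140917825022 [-1.10087123  0.45077414 -0.62477327]
```

View pics/m3.png

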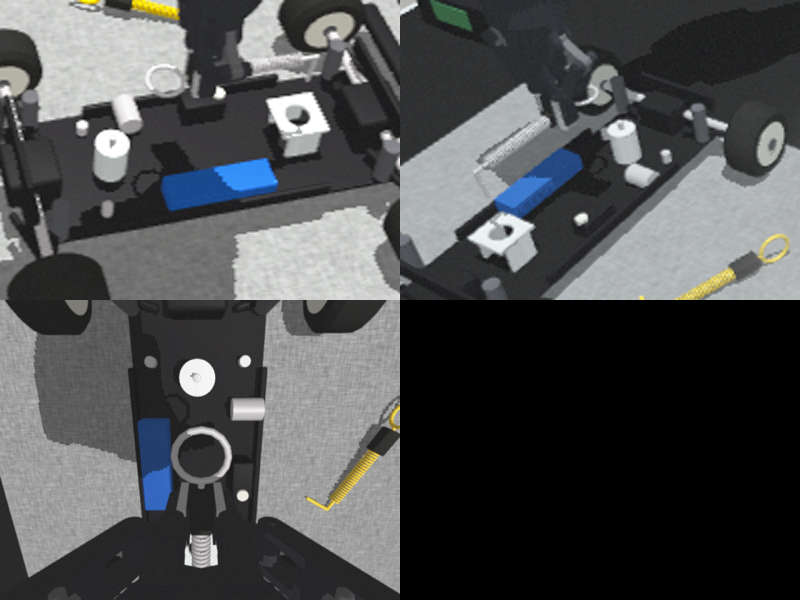

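Run:
```python
from h import *
import pickle
o=pickle.load(open("f3.pkl","rb"))
w=o["wrist"];g=w["pixels"]
W=cloud(w);m=(abs(W[...,2]-.066)<.005)&(abs(W[...,0]-.48)<.03)&(abs(W[...,1]+.197)<.03)&(g.min(-1)>120)
v,u=np.nonzero(m);c=cv2.minEnclosingCircle(np.c_[u,v].astype(np.float32));print("collar px",c,"xy",onz(w,*c[0],.066))
m=((W[...,2]>.07)&(W[...,2]<.08)&(abs(W[...,0]-.48)<.03)&(abs(W[...,1]+.197)<.03));print("post",m.sum(),np.nanmedian(W[m],0) if m.any() else 0)
print("eye",onz(w,322.5,250,.142))
print("tip scene",onz(o["scene"],134,248,.108)," corner",onz(o["scene"],129,235,.142))
save(dict(pixels=cv2.resize(np.hstack([o["side"]["pixels"][300:360,440:520],o["scene"]["pixels"][210:270,110:190]]),(800,300),interpolation=cv2.INTER_CUBIC)),"m3b.png")
```

```text
collar px ((315.0, 124.2966079711914), 29.720319747924805) xy [ 0.48123509 -0.19801227  0.066     ]
post 150 [ 0.48160404 -0.19784535  0.07530199]
eye [ 0.52521591 -0.19410387  0.142     ]
tip scene [ 0.66139742 -0.19251897  0.108     ]  corner [ 0.66231706 -0.19056045  0.142     ]
```

View pics/m3b.png

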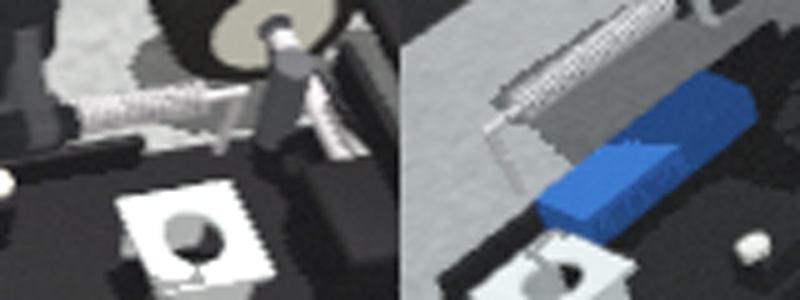

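```bash
python3 -m crank '0 0 -.003 .01 0 0 0;0 0 0 .01 0 0 0;0 0 0 .01 0 0 0;0 0 0 .005 0 0 0;0 0 0 0 0 0 0;0 0 0 0 0 0 0;0 0 0 0 0 0 0;0 0 0 0 0 0 0'
python3 - <<'E'
from h import *
import pickle
o={}
for n in("scene","side"): o[n]=get(n)
pickle.dump(o,open("f4.pkl","wb"))
save(dict(pixels=cv2.resize(np.hstack([o["side"]["pixels"][310:370,440:520],o["scene"]["pixels"][225:285,110:190]]),(800,300),interpolation=cv2.INTER_CUBIC)),"m4.png")
q=telemetry.observe();print(q["position"],np.degrees(q["tool_rot"]),q["force"])
E
```

```text
clock: 6.4
position: [0.5573, -0.1993, 0.1117]
tool_rot: [-3.141, 0.001, 3.142]
force: [-0.3, 0.0, -0.2]
grip_width: 0.0131
finger_force: 60.4
[ 0.55725426 -0.19930202  0.11169042] [-1.79989115e+02  3.70195759e-02 -1.79996018e+02] [ 0.26800213  0.27053089 -0.12500048]
```

View pics/m4.png

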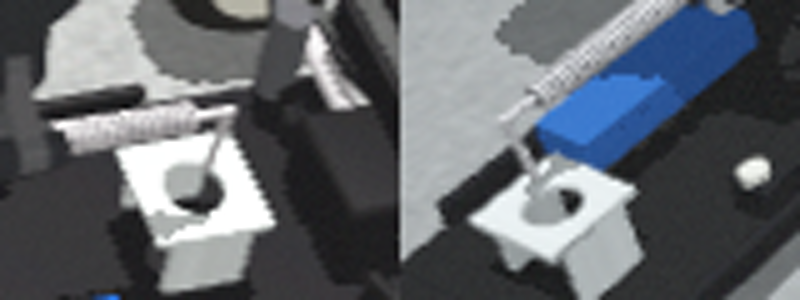

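Run:
```python
from h import *
import pickle
o=pickle.load(open("f4.pkl","rb"))
for n,t,h in(("side",(481.6,345.4),(479,347.6)),("scene",(139,263),(140.6,266))):
    print(n,"tip",onz(o[n],*t,.0737)[:2],"hole",onz(o[n],*h,.06)[:2])
    px=o[n]["pixels"].astype(int);W=cloud(o[n]);m=(abs(W[...,2]-.059)<.003)&(px.min(-1)>150)&(abs(W[...,0]-.66)<.04)&(abs(W[...,1]+.197)<.04)
    print(cv2.minAreaRect(W[m][:,:2].astype(np.float32)))
```

```text
side tip [ 0.66020249 -0.20603973] hole [ 0.6597638  -0.20068636]
((0.6589139103889465, -0.19885572791099548), (0.04641961306333542, 0.04644303396344185), 1.091915488243103)
scene tip [ 0.66552085 -0.18845805] hole [ 0.66178656 -0.19350291]
((0.6609145402908325, -0.19646719098091125), (0.04500860720872879, 0.04703332856297493), 1.2893463373184204)
```

```bash
python3 -m crank '0 .002 0 .008 0 0 0;0 0 0 .008 0 0 0;0 0 0 .008 0 0 0;0 0 0 .006 0 0 0;0 0 0 .003 0 0 0;0 0 0 0 0 0 0;0 0 0 0 0 0 0;0 0 0 0 0 0 0'
python3 - <<'E'
from h import *
import pickle
o={}
for n in("scene","side"): o[n]=get(n)
save(dict(pixels=cv2.resize(np.hstack([o["side"]["pixels"][310:370,440:520],o["scene"]["pixels"][225:285,110:190]]),(800,300),interpolation=cv2.INTER_CUBIC)),"m5.png")
q=telemetry.observe();print(q["position"],np.degrees(q["tool_rot"]),q["force"])
E
```

```text
clock: 7.17
position: [0.5552, -0.1993, 0.0785]
tool_rot: [-3.142, 0.0, -3.142]
force: [0.1, 0.7, -0.5]
grip_width: 0.0126
finger_force: 60.4
[ 0.55523662 -0.19930545  0.07863346] [-1.79991213e+02  2.99654405e-02 -1.79998841e+02] [-0.20259403  0.55381545 -0.58058861]
```

View pics/m5.png

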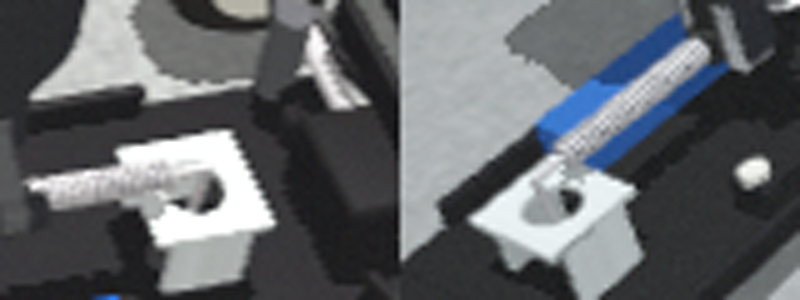

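```bash
python3 -m crank '0 .006 0 0 0 0 0;0 .006 0 -.002 0 0 0;0 .006 0 -.002 0 0 0;0 .006 0 -.002 0 0 0;0 .006 0 -.002 0 0 0;0 0 0 0 0 0 0;0 0 0 0 0 0 0;0 0 0 0 0 0 0';  python3 -m crank '0 .005 0 0 0 0 0;0 .004 0 0 0 0 0;0 0 0 0 0 0 0;0 0 0 0 0 0 0;0 0 0 0 0 0 0;0 0 0 0 0 0 0;0 0 0 0 0 0 0;0 0 0 0 0 0 0'
python3 - <<'E'
from h import *
import pickle
o={}
for n in("wrist","scene","side"): o[n]=get(n)
pickle.dump(o,open("f6.pkl","wb"))
a=np.hstack([o["side"]["pixels"][300:390,370:510],o["scene"]["pixels"][190:280,110:250]])
a=cv2.resize(a,(800,257),interpolation=cv2.INTER_CUBIC)
b=cv2.resize(o["wrist"]["pixels"][100:350,130:530],(512,320))
save(dict(pixels=np.vstack([a,np.pad(b,((0,0),(0,288),(0,0)))])),"m6.png")
q=telemetry.observe();print(q["position"],np.degrees(q["tool_rot"]),q["force"])
E
```

```text
clock: 7.93
position: [0.5255, -0.1993, 0.0865]
tool_rot: [-3.141, 0.001, -3.141]
force: [3.6, -0.2, -1.0]
grip_width: 0.0127
finger_force: 60.3
clock: 8.6
position: [0.5162, -0.1993, 0.0863]
tool_rot: [-3.142, 0.0, -3.142]
force: [3.5, -0.4, -0.9]
grip_width: 0.0127
finger_force: 60.4
[ 0.51609455 -0.19925874  0.08630538] [-1.79997675e+02  4.26915002e-03 -1.79998573e+02] [ 3.98226053 -0.71486342 -0.27277437]
```

View pics/m6.png

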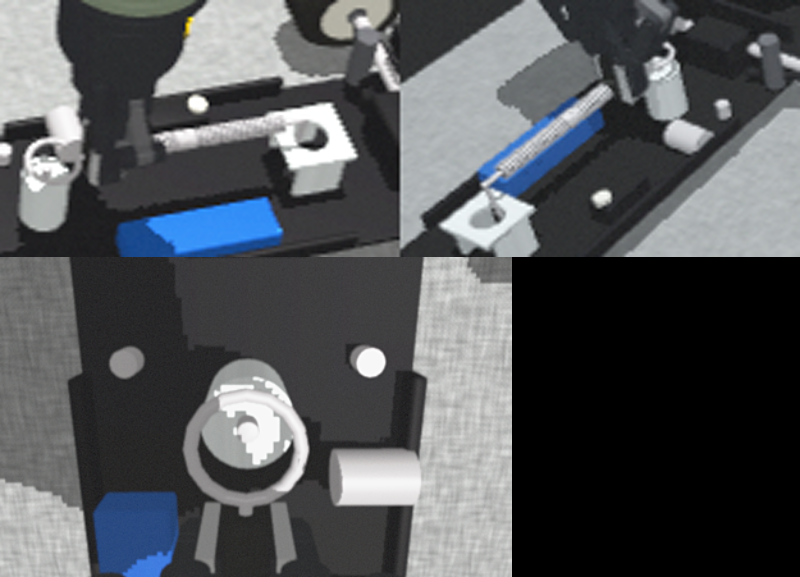

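Run:
```python
from h import *
import pickle
w=pickle.load(open("f6.pkl","rb"))["wrist"]
print(onz(w,322.2,247.7,.0823),onz(w,323,235.2,.076))
```

```text
[ 0.4831619  -0.19826657  0.0823    ] [ 0.4802973 -0.1979658  0.076    ]
```

The eye (0.4832, −0.1983) is 3 mm from the post (0.4803, −0.1980), well inside the 10 mm clearance, so I lower it.

```bash
python3 -m crank '0 0 0 .004 0 0 0;0 0 0 .004 0 0 0;0 0 0 .004 0 0 0;0 0 0 .002 0 0 0;0 0 0 0 0 0 0;0 0 0 0 0 0 0;0 0 0 0 0 0 0;0 0 0 0 0 0 0'
python3 - <<'E'
from h import *
o={}
for n in("wrist","scene","side"): o[n]=get(n)
a=np.hstack([o["side"]["pixels"][300:390,370:510],o["scene"]["pixels"][190:280,110:250]])
a=cv2.resize(a,(800,257),interpolation=cv2.INTER_CUBIC)
b=cv2.resize(o["wrist"]["pixels"][100:350,130:530],(512,320))
save(dict(pixels=np.vstack([a,np.pad(b,((0,0),(0,288),(0,0)))])),"m7.png")
q=telemetry.observe();print(q["position"],q["force"])
E
```

```text
clock: 9.42
position: [0.516, -0.1992, 0.072]
tool_rot: [3.142, -0.0, -3.141]
force: [6.0, -1.4, 0.4]
grip_width: 0.0127
finger_force: 60.5
[ 0.51597572 -0.199184    0.0719558 ] [ 5.84006255 -1.10043828  0.47802504]
```

View pics/m7.png

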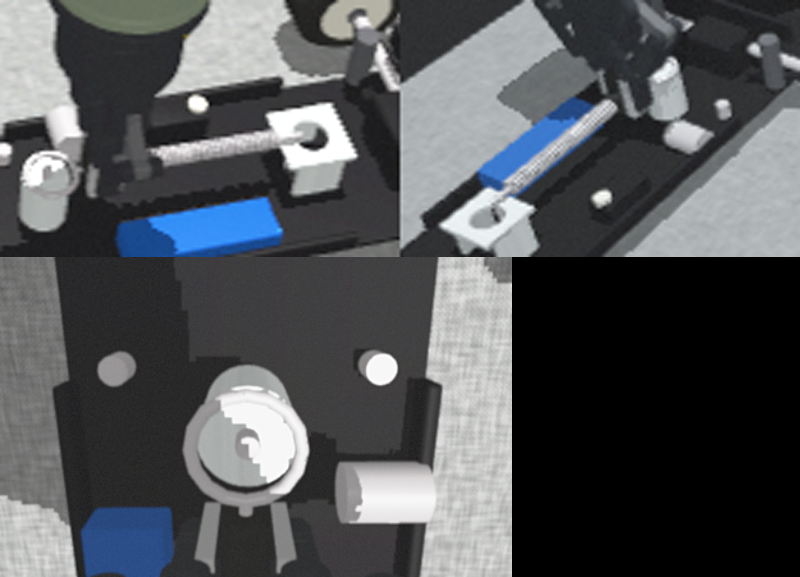

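The eye encircles the post. I'll ease the spring until the eye bears on the post, then release and rise.

```bash
python3 -m crank '0 -.002 0 .001 0 0 0;0 -.002 0 0 0 0 0;0 -.002 0 0 0 0 0;0 -.002 0 0 0 0 0;0 0 0 0 0 0 0;0 0 0 0 0 0 0;0 0 0 0 0 0 0;0 0 0 0 0 0 0'; python3 -m crank '.015 0 0 0 0 0 0;.02 0 0 0 0 0 0;.025 0 0 0 0 0 0;.03 0 0 0 0 0 0;.04 0 0 0 0 0 0;.045 0 0 0 0 0 0;.045 0 0 0 0 0 0;.045 0 0 0 0 0 0'
```

```text
clock: 10.23
position: [0.5234, -0.1993, 0.071]
tool_rot: [3.141, -0.002, 3.141]
force: [1.1, -0.3, 5.2]
grip_width: 0.0126
finger_force: 61.6
clock: 10.9
position: [0.524, -0.1992, 0.0713]
tool_rot: [3.142, -0.0, -3.142]
force: [0.6, 0.6, 0.4]
grip_width: 0.0449
finger_force: 0.0
```

```bash
python3 -m crank '.045 0 0 -.005 0 0 0;.045 0 0 -.01 0 0 0;.045 0 0 -.015 0 0 0;.045 0 0 -.02 0 0 0;.045 0 0 -.02 0 0 0;.045 0 0 -.02 0 0 0;.045 0 0 -.02 0 0 0;.045 0 0 0 0 0 0'
python3 - <<'E'
from h import *
o={}
for n in("wrist","scene","side"): o[n]=get(n)
a=np.hstack([o["side"]["pixels"][300:390,370:510],o["scene"]["pixels"][190:280,110:250]])
a=cv2.resize(a,(800,257),interpolation=cv2.INTER_CUBIC)
b=cv2.resize(o["wrist"]["pixels"],(427,320))
save(dict(pixels=np.vstack([a,np.pad(b,((0,0),(0,373),(0,0)))])),"m8.png")
q=telemetry.observe();print(q["position"],q["force"])
E
```

```text
clock: 11.57
position: [0.5255, -0.1998, 0.1858]
tool_rot: [-3.14, 0.005, 3.141]
force: [0.2, -0.3, 1.6]
grip_width: 0.0451
finger_force: 0.0
[ 0.52397333 -0.19921348  0.18167946] [-0.37654041  0.20143474 -0.02404494]
```

View pics/m8.png

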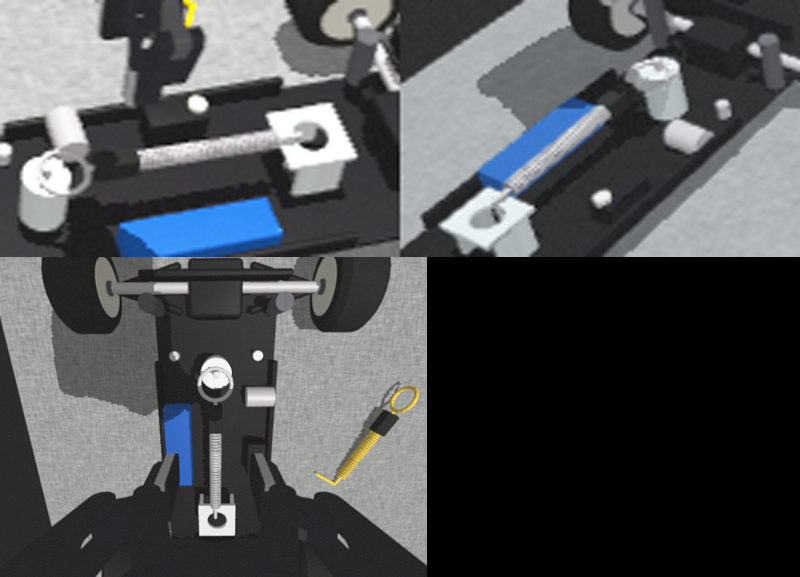

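The final view shows the eye hooked on the post at the collar, the hook leg in the bracket hole, the spring taut between them and the gripper clear. Handing in.

```bash
python3 -c "
from workcell import bot
print(bot.job_done())"
```

```text
the job is handed in; nothing more can be done
None
```

The long spring is fitted: its hook leg went down through the bracket hole first, then its eye over the post, and it was stretched between the two with the gripper clear when I handed the job in at about 12 s on the robot's clock (no verdict was returned).

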